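# Free the pawl and lay the ratchet soldering board flat

### The arm

A 6-joint arm with a two-finger parallel gripper is mounted at the origin on a cart in front of the work surface, level with it; the furniture and walls round the work are solid. World frame = base frame: x ahead of the robot, y to its left, z up, the work surface at z = 0. Lengths are in m, angles in rad, forces in N, time in s.
With the tool pointing down it reaches from about 0.425 to 0.95 m from the base axis. Payload 3.5 kg.
Tool frame: the origin (TCP) lies at the very end of the fingers, on their centre line; the grasp point (between the pads) lies 19 mm behind it (grip_depth is the distance from the TCP to the grasp point, in m); x points along the fingers, z is the direction in which the jaws open and shut, and the axes are right-handed (so a half turn about x gives the same grasp; the last joint's range is limited). The gripper opens to 85 mm and grips with 20 to 120 N. Pads are 22 mm wide; open, the fingers measure 114 mm over their backs; the gripper's body (76 mm by 85 mm) begins 54 mm behind the grasp point. The pads swing forward as they close: fully open they stand 13 mm farther back than shut.
Start: joints at [-1.26, 0.286, 1.577, -0, 1.279, -0.15], TCP at [0.3, -0.605, 0.231] pointing down, gripper open.
Joint ranges: [-2.77, 2.77], [-0.9, 2.22], [0.21, 2.48], [-1.53, 4.67], [0.24, 2.81], [-2.84, 2.84]. Speed limits (rad/s): [2.79, 2.79, 3.14, 3.14, 3.14, 3.14].

### API

Orientations are given as a unit quaternion [x, y, z, w].
In Python, from plant import get_state, read_camera, calibration, sign_off, recognise, grip_depth gives the robot as it stands. The module is installed in compiled form; this text tells all that it offers.
- The arm moves only by the tool servo_tool, never from a script. Its argument "deltas" is a list that holds one entry, the list of rows, each a list of 4 numbers: the shift along the world's x, y, z scaled (see below), then the turn about the world's z scaled (see below). In form: [[[tx, ty, tz, spin], ...]]. A call has exactly 5 rows; each row is the pose to reach, as a shift and turn from the pose commanded when the call began; what a row does not reach only later rows make up. The controller multiplies each number of a shift by 10 cm and each number of a turn by 90 degrees. A row lasts 1/10 s, in which the tool goes at most 50 mm and 8.59 degrees, less where a joint would pass 70% of its speed; a pose out of reach is approached as far as the arm can. A call with a number of a shift or a turn outside -1 to 1 is refused whole. A call with a gripper value outside its range is refused whole. "claw" is the gripper's target within -1 to 1 (fully open at 1, half-way at 0, shut at -1), set as the call begins (left out, the last holds). The fingers move at their own pace and stop on an object; "force" is the grip in N (left out, the last holds). Time passes only in rows, so rows that repeat a pose let the fingers close, or fill a call up. It gives the time, the measured TCP pose, the force and the opening at its end, in the units of the state.
- get_state(): the state, without advancing time (a new reading comes with each control period).
- read_camera(name): name is "scene" or "top" or "wrist"; returns the picture (480x640x3 uint8, blue, green, red); there is no depth.
- calibration(name): a dict with "intrinsics" (3x3 intrinsics, pixels), "R" (3x3) and "t" (3): a world point X has camera coordinates R X + t; the wrist camera has in their place "T_tool_cam" (4x4, takes a point from camera to tool coordinates, whose origin is the TCP and whose axes are the tool frame's). Camera axes: x right, y down, z forward; pixel columns grow to the right and rows downward; lengths in m; the calibration is good to about 2 mm. A picture is of the moment at which its call begins: read the wrist's pose just before it. calibration takes no time and is no camera call.
- sign_off(): hands the job in, once; it reports no verdict.
Trained networks look in the newest picture that a camera, given by its name, has taken for a name from the list of things; names that differ only in an ending like _2 or _b are one class to them, and where a whole thing is asked for, a point or a joint stands for the part that bears it (a point fixed in the world has none). Each returns a list of dicts, best first, with "p" (0 to 1); they miss things now and then, are a little off and sometimes report something else, mostly with a low value. They report only what shows in the picture. A call takes as long as a camera call.
- recognise(camera, query): "at" ([x, y, z] in m, in world coordinates, good to about 4 mm: the middle of the surface that is visible of it).
The state is a dict: "time": time; "qpos": joint angles; "dq": joint speeds; "joint_efforts": joint torques, N m; "eef_pos": TCP position; "tcp_rot": TCP orientation; "contact_force": force on the tool from outside, world axes, zero at the start; "wrist_torque": the same for the moment, N m; "opening": opening from 0.0 (shut) to 1.0 (fully open).
Only numpy, scipy, OpenCV 4.12 (cv2) and the standard library are available. Lean on these libraries where they do the work, as an engineer would, in place of code of your own. Each camera call takes 0.05 s, during which the arm holds its last target. There are 200 camera calls.

### The job

The tilting soldering board must lie flat before the leaded panel on it is soldered. With the fingertips only, picking nothing up, press the red end of the pawl pedal down until the pawl snaps out of the toothed quadrant, then push the raised far edge of the board down past the teeth until it lies flat on its rests, and last press the black end of the pedal so that the pawl is back in the teeth for the next time the board is raised. Leave the things lying round it where they are.

Things in the scene. Friction and masses are not known exactly. Their poses are not given: they have to be found in the camera images.
- easel: Grey steel base plate of the tilting soldering board, 5 mm thick, screwed to a 27 mm plywood work board on the bench. Origin on the work board (27 mm above the bench) under the middle of the board; its x axis points from the board's hinged near edge to its far edge, y to the board's left, z up. The plate is 240 x 270 mm about the origin, with a wing to +y (the pedal's side) that reaches y = 218 mm, x = -75 to 45 mm. Place and yaw vary.
- board_hinge (a point): Middle of the hinge axis of the board, 105 mm toward -x from the base's origin and 74 mm above the origin; the axis runs along the base's y.
- rail_top (a point): Middle of the top of the brown wooden press rail along the board's far edge, where it is pushed; it moves with the board. The rail is 22 mm wide (across the edge), 260 mm long and 12 mm proud of the plywood. In the board's own frame (origin on the hinge axis) this point is 209 mm from the axis along the board and 30 mm above it.
- solder_board (a joint): Angle of the board above flat, rad: 0 = flat on its rubber rests (a stop), up to 0.85 = steepest; grows as the far edge rises. The board (225 x 260 mm plywood, 0.7 kg, with a stained-glass panel nailed on it) turns on stiff friction hinges: it stays at any angle and takes some 6 to 10 N on the rail to push down. With the pawl in, the quadrant's teeth (10 degrees apart) stop it from going down, though it may have up to one tooth of play.
- pawl (a joint): Angle of the pawl and its pedal, rad: 0 = fully in the teeth, red end of the pedal up (up to 0.2 when the nose rests on the slope of a tooth); 0.56 = free, red end down (a stop). An over-centre spring throws it to one side or the other of 0.31, where it stays when let go; pressing takes 3 to 5 N, up to 15 N if the board is leaning on the pawl.
- red_pad (a point): Middle of the top of the red pad on the far (+x) end of the pedal, 28 x 30 mm; it moves with the pawl. Pressed straight down it goes about 16 mm (it snaps over half-way) and the pawl comes free. The pedal is a dark steel rocker 80 mm long, 30 mm wide, on a shaft along the base's y, at the left (+y) side, 70 mm outside the board's edge; the shaft is 36 mm above the base's origin and the pad tops are 41 to 57 mm above it.
- black_pad (a point): Middle of the top of the black rubber pad on the near (-x) end of the same pedal, 28 x 30 mm, 60 mm from the red pad. Pressed straight down (about 16 mm) when the pawl is free, it puts the pawl back into the teeth.
- fid: hardwood fid, 26 x 140 x 22 mm, lying loose on the bench, left of the work board; leave it alone; origin at the middle of its underside
- loupe: black loupe, 38 mm across, 34 mm high, loose on the work board, right of the tilting board; leave it alone; origin at the middle of its underside
- rosin_puck: amber rosin puck, 51 mm across, 26 mm high, loose on the work board, right of the tilting board; leave it alone; origin at the middle of its underside
- solder: spool of solder wire, 65 x 54 x 44 mm, loose; leave it alone; origin at the middle of its underside
- flux_glass: small clear glass, 48 mm across, 45 mm high, loose; leave it alone; origin at the middle of its underside
- burnisher: black burnisher grip, 25 x 79 x 23 mm, loose; leave it alone; origin at the middle of its underside

How it is judged:
By the outcome, as a careful person would: the job done as asked, in the order asked, and still so for the second after the job is handed in, with the robot touching nothing.
It also fails if it takes over 51 s, if anything falls off the work surface, if the arm or the gripper's body presses on something with over 40 N, if the wrist force passes 120 N, or if a joint passes its speed limit or range.

## Working session

There is one attempt and no reset: what is moved stays moved. The work goes in short steps, Python scripts to look and compute and a tool call to move; the robot and the scene stay as the last step left them, time stands still between calls to the robot, and variables do not carry over. Pictures are saved under pics/ and viewed, about 8 in all and at most 12, crops included, and the job is handed in when it is done.

Besides the shell and the picture viewer there is one more tool, called after "Emit:" as name(argument=value, ...), one argument or row to a line, values as JSON. servo_tool: Moves the arm, as the interface text tells. Its arguments: {"type":"object","properties":{"deltas":{"type":"array"},"claw":{"type":"number"},"force":{"type":"number"}},"required":["deltas"]}

```bash
mkdir -p pics; cat > h.py <<'E'
import numpy as np, cv2
from plant import *
def proj(cam,X):
    c=calibration(cam);P=np.array(c["R"])@np.array(X,float)+np.array(c["t"]);p=np.array(c["intrinsics"])@P;return p[:2]/p[2]
E
python3 - <<'E'
from h import *
a=read_camera("scene");b=read_camera("top")
cv2.imwrite("pics/scene.png",a);cv2.imwrite("pics/top.png",b)
for cam in("scene","top"):
    for q in("easel","rail_top","red_pad","black_pad","solder_board","loupe","fid","rosin_puck","solder","flux_glass","burnisher"):
        r=recognise(cam,q);print(cam,q,[(np.round(d["at"],3).tolist(),round(d["p"],2)) for d in r[:2]])
    c=calibration(cam);print(cam,-np.array(c["R"]).T@np.array(c["t"]))
s=get_state();print(s["time"],s["eef_pos"],s["tcp_rot"],s["contact_force"],s["opening"])
E
```

```text
scene easel [([0.536, -0.186, 0.03], 0.89), ([0.494, -0.005, 0.074], 0.7)]
scene rail_top [([0.588, -0.212, 0.233], 0.59)]
scene red_pad [([0.494, 0.001, 0.073], 0.82)]
scene black_pad [([0.5, -0.002, 0.072], 0.69)]
scene solder_board [([0.588, -0.213, 0.233], 0.83)]
scene loupe [([0.561, -0.366, 0.057], 0.71), ([0.537, -0.186, 0.032], 0.39)]
scene fid [([0.464, 0.185, 0.014], 0.58)]
scene rosin_puck [([0.486, -0.368, 0.048], 0.59)]
scene solder [([0.695, 0.176, 0.029], 0.64)]
scene flux_glass [([0.494, 0.0, 0.074], 0.67), ([0.65, 0.326, 0.031], 0.53)]
scene burnisher [([0.385, 0.107, 0.019], 0.62)]
scene [ 1.32548078 -0.58488642  0.76931015]
top easel [([0.502, -0.165, 0.169], 0.83)]
top rail_top [([0.505, -0.183, 0.184], 0.56), ([0.458, 0.167, 0.015], 0.32)]
top red_pad [([0.492, 0.013, 0.071], 0.7)]
top black_pad [([0.492, 0.012, 0.07], 0.83)]
top solder_board [([0.511, -0.184, 0.184], 0.69)]
top loupe [([0.548, -0.363, 0.054], 0.47)]
top fid [([0.458, 0.167, 0.013], 0.85), ([0.652, 0.337, 0.023], 0.4)]
top rosin_puck [([0.471, -0.358, 0.051], 0.52), ([0.494, 0.012, 0.071], 0.39)]
top solder [([0.688, 0.184, 0.044], 0.78)]
top flux_glass [([0.652, 0.337, 0.022], 0.63)]
top burnisher [([0.375, 0.116, 0.019], 0.63)]
top [ 0.2919106  -0.05146882  1.35043356]
1.2 [ 0.30018046 -0.60454221  0.23132525] [ 0.3725995   0.60098647 -0.37258773  0.6009686 ] [-0.16018849 -0.13196434  0.51426134] 1.0009971601917702
```

View pics/scene.png

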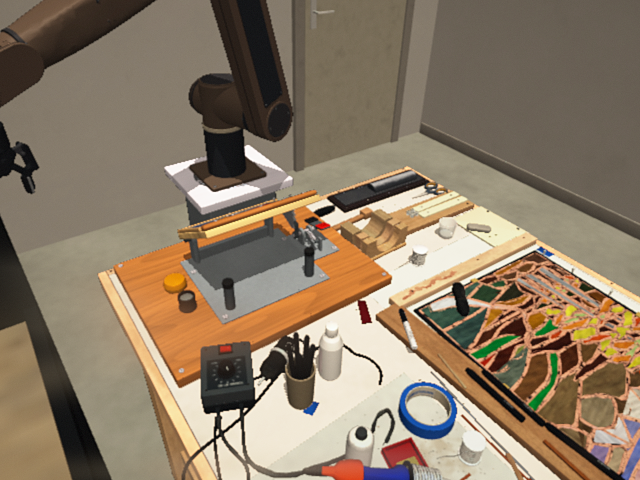

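View pics/top.png

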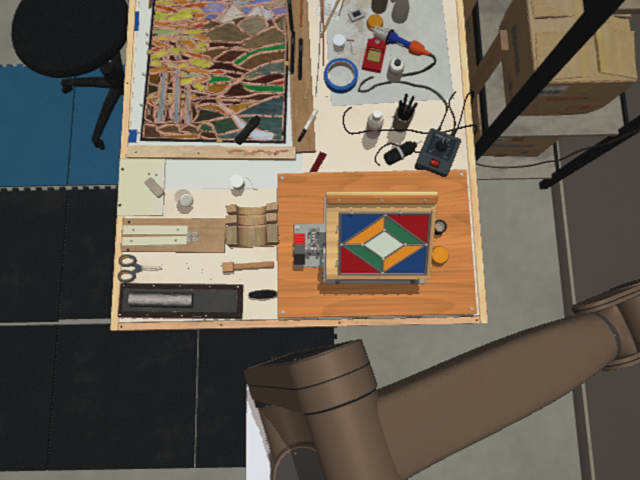

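The scene view shows the raised rail at about (250,215) and the pedal at about (312,230). The top view shows the rail at (382,198), the red pad at (300,240) and the black pad at (300,259), with yaw near 0. Next I'll zoom in to fit the pose.

```bash
python3 - <<'E'
import cv2,numpy as np
b=cv2.imread("pics/top.png")[180:300,280:460];a=cv2.imread("pics/scene.png")[180:330,170:350]
cv2.imwrite("pics/topc.png",cv2.resize(b,None,fx=4.4,fy=4.4,interpolation=cv2.INTER_CUBIC))
cv2.imwrite("pics/scc.png",cv2.resize(a,None,fx=4,fy=4,interpolation=cv2.INTER_CUBIC))
E
```

```text
(no output)
```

View pics/topc.png

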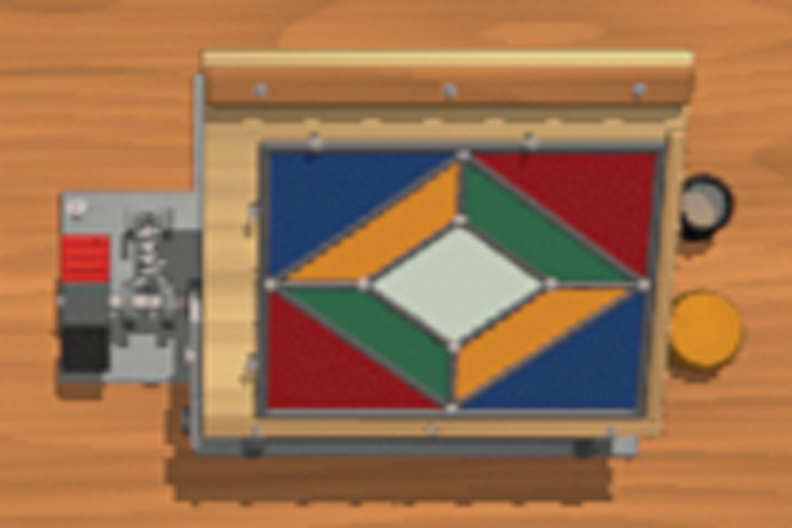

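View pics/scc.png

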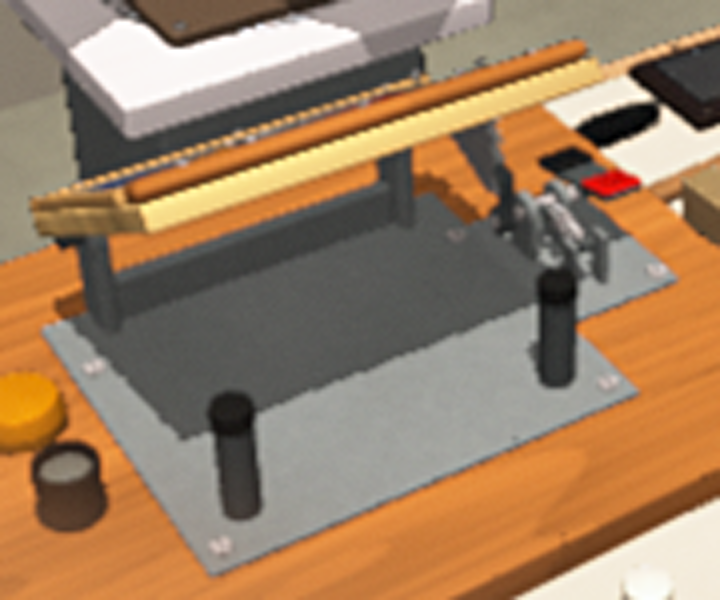

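```bash
cat > fit.py <<'E'
from h import *
from scipy.optimize import least_squares
S=lambda u,v:(170+u/4,180+v/4); T=lambda u,v:(280+u/4.4,180+v/4.4)
B=[("scene",(.12,-.135,.005),S(212,575)),("scene",(.12,.135,.005),S(637,392)),("scene",(-.12,-.135,.005),S(42,328)),
("scene",(.045,.218,.005),S(677,280)),("top",(.045,.218,.005),T(60,192))]
R=[("top",(.198,.13,.03),T(203,103)),("top",(.198,-.13,.03),T(693,105)),("scene",(.209,.13,.03),S(583,42)),("scene",(.209,-.13,.03),S(130,184))]
def base(p,X):
    c,s=np.cos(p[2]),np.sin(p[2]);return np.array([p[0]+c*X[0]-s*X[1],p[1]+s*X[0]+c*X[1],.027+X[2]])
def brd(p,X,th=None):
    t=p[3] if th is None else th;c,s=np.cos(t),np.sin(t);return base(p,(-.105+c*X[0]-s*X[2],X[1],.074+s*X[0]+c*X[2]))
def f(p): return np.concatenate([proj(c,base(p,X))-u for c,X,u in B]+[proj(c,brd(p,X))-u for c,X,u in R])
if __name__=="__main__":
    r=least_squares(f,[.5,-.18,0,.5],loss="soft_l1");p=r.x;print(p.round(4));print(f(p).reshape(-1,2).round(1).tolist())
    np.save("p.npy",p)
    print("rail",brd(p,(.209,0,.03)).round(4),"flat",brd(p,(.209,0,.03),0).round(4))
    print("board side near pedal",brd(p,(.209,.13,.03)).round(3))
    # pads: intersect top-image pixel with z plane
    c=calibration("top");K,Rm,t=map(np.array,(c["intrinsics"],c["R"],c["t"]));C=-Rm.T@t
    for n,uv,z in(("red",T(86,259),.084),("black",T(86,349),.068)):
        d=Rm.T@np.linalg.inv(K)@np.array([*uv,1]);print(n,(C+d*(z-C[2])/d[2]).round(4))
    for x in(-.045,-.015,.015): print(x,base(p,(x,.2,.05)).round(4))
E
python3 fit.py
```

```text
[ 0.5227 -0.1883 -0.0178  0.5482]
[[-0.9, -0.1], [0.5, -1.0], [-1.7, -0.3], [0.3, -1.4], [-0.9, -2.1], [-1.1, -0.8], [-1.1, -1.5], [-1.5, -0.9], [-2.0, 0.6]]
rail [ 0.5805 -0.1893  0.2355] flat [ 0.6267 -0.1901  0.131 ]
board side near pedal [ 0.583 -0.059  0.236]
red [0.5141 0.0083 0.084 ]
black [0.4624 0.0096 0.068 ]
-0.045 [0.4813 0.0125 0.077 ]
-0.015 [0.5113 0.012  0.077 ]
0.015 [0.5413 0.0114 0.077 ]
```

Emit:
servo_tool(
  deltas=[
    [[0, 0.2, 0.2, 0], [0.1, 0.4, 0.4, 0], [0.2, 0.6, 0.6, 0], [0.3, 0.8, 0.8, 0], [0.4, 1, 1, 0]],
  ],
  claw=-1,
  force=40,
)

```text
time: 1.7
eef_pos: [0.3404, -0.5037, 0.3322]
tcp_rot: [0.373, 0.601, -0.373, 0.601]
contact_force: [0.7, 0.3, 0.1]
opening: 0.144
```

Emit:
servo_tool(
  deltas=[
    [[0.1, 0.2, 0.1, -0.06], [0.2, 0.4, 0.2, -0.12], [0.3, 0.6, 0.3, -0.18], [0.35, 0.8, 0.3, -0.24], [0.4, 1, 0.3, -0.3]],
  ],
)

```text
time: 2.2
eef_pos: [0.3805, -0.4038, 0.3621]
tcp_rot: [-0.503, -0.496, 0.504, -0.497]
contact_force: [-0.2, -0.5, -0.7]
opening: 0.003
```

Emit:
servo_tool(
  deltas=[
    [[0.1, 0.2, 0, 0], [0.2, 0.4, 0, 0], [0.3, 0.6, 0, 0], [0.35, 0.8, 0, 0], [0.4, 1, 0, 0]],
  ],
)

```text
time: 2.7
eef_pos: [0.4204, -0.3037, 0.3614]
tcp_rot: [0.503, 0.497, -0.503, 0.498]
contact_force: [-0.5, -0.4, 0.0]
opening: -0.001
```

Emit:
servo_tool(
  deltas=[
    [[0.1, 0.2, 0, 0], [0.2, 0.4, 0, 0], [0.3, 0.6, 0, 0], [0.35, 0.8, 0, 0], [0.4, 1, 0, 0]],
  ],
)

```text
time: 3.2
eef_pos: [0.4604, -0.2037, 0.3614]
tcp_rot: [0.503, 0.497, -0.503, 0.498]
contact_force: [-0.3, 0.7, -0.4]
opening: -0.0
```

Emit:
servo_tool(
  deltas=[
    [[0.1, 0.2, 0, 0], [0.2, 0.4, 0, 0], [0.3, 0.6, 0, 0], [0.35, 0.8, 0, 0], [0.4, 1, 0, 0]],
  ],
)

```text
time: 3.7
eef_pos: [0.5003, -0.1037, 0.3614]
tcp_rot: [0.503, 0.497, -0.503, 0.497]
contact_force: [0.3, -0.2, 0.4]
opening: -0.001
```

Emit:
servo_tool(
  deltas=[
    [[0, 0.2, 0, 0], [0.1, 0.4, 0, 0], [0.1, 0.6, 0, 0], [0.1, 0.8, 0, 0], [0.14, 1, 0, 0]],
  ],
)

```text
time: 4.2
eef_pos: [0.514, -0.0037, 0.3616]
tcp_rot: [0.503, 0.497, -0.503, 0.498]
contact_force: [0.8, -0.2, 0.3]
opening: -0.007
```

Emit:
servo_tool(
  deltas=[
    [[0, 0.16, -0.2, 0], [0, 0.16, -0.4, 0], [0, 0.16, -0.6, 0], [0, 0.16, -0.8, 0], [0, 0.16, -1, 0]],
  ],
)

```text
time: 4.7
eef_pos: [0.5141, 0.0116, 0.2607]
tcp_rot: [0.503, 0.497, -0.502, 0.498]
contact_force: [-0.1, 0.4, -1.0]
opening: 0.001
```

Emit:
servo_tool(
  deltas=[
    [[0, 0, -0.2, 0], [0, 0, -0.4, 0], [0, 0, -0.6, 0], [0, 0, -0.8, 0], [0, 0, -1, 0]],
  ],
)

```text
time: 5.2
eef_pos: [0.5142, 0.0114, 0.1608]
tcp_rot: [0.503, 0.497, -0.503, 0.498]
contact_force: [0.4, 0.3, 0.5]
opening: -0.001
```

```bash
cat > wr.py <<'E'
from h import *
from scipy.spatial.transform import Rotation as Ro
import sys
def cam():
    s=get_state();im=read_camera("wrist");c=calibration("wrist");T=np.eye(4);T[:3,:3]=Ro.from_quat(s["tcp_rot"]).as_matrix();T[:3,3]=s["eef_pos"]
    return im,np.array(c["intrinsics"]),T@np.array(c["T_tool_cam"]),s
def ray(K,M,uv,z):
    d=M[:3,:3]@np.linalg.inv(K)@np.array([*uv,1.]);C=M[:3,3];return C+d*(z-C[2])/d[2]
if __name__=="__main__":
    im,K,M,s=cam();cv2.imwrite(sys.argv[1],im);print(s["time"],s["eef_pos"].round(4) if hasattr(s["eef_pos"],"round") else s["eef_pos"],M[:3,3].round(3))
    hsv=cv2.cvtColor(im,cv2.COLOR_BGR2HSV);m=((hsv[...,0]<6)|(hsv[...,0]>174))&(hsv[...,1]>190)&(hsv[...,2]>120)
    n,_,st,ce=cv2.connectedComponentsWithStats(m.astype(np.uint8))
    for i in range(1,n):
        if st[i,4]>300: print(st[i],ce[i].round(),ray(K,M,ce[i],.082).round(4))
    np.savez("w.npz",K=K,M=M)
    for q in("red_pad","black_pad"): print(q,[(np.round(d["at"],3).tolist(),round(d["p"],2)) for d in recognise("wrist",q)[:2]])
E
python3 wr.py pics/w1.png
```

```text
5.2 [0.5142 0.0114 0.1608] [0.595 0.011 0.303]
[ 288  230   47   37 1661] [311. 248.] [0.5188 0.0127 0.082 ]
[ 514  392  126   37 2802] [571. 415.] [ 0.3884 -0.1752  0.082 ]
red_pad [([0.499, 0.004, 0.077], 0.9)]
black_pad [([0.501, 0.003, 0.077], 0.67)]
```

View pics/w1.png

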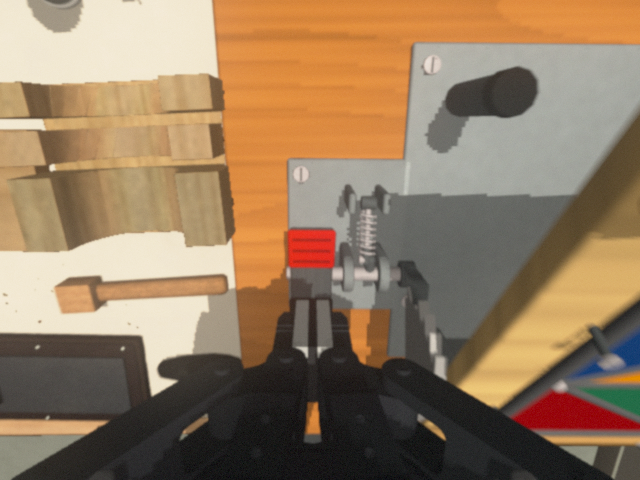

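The wrist view shows the red pad at (311,248), which puts it at about (0.517, 0.012). The finger tips end at (313,300) and the board edge is well clear to the right.

Emit:
servo_tool(
  deltas=[
    [[0.02, 0, -0.2, 0], [0.03, 0, -0.4, 0], [0.03, 0, -0.55, 0], [0.03, 0, -0.65, 0], [0.03, 0, -0.7, 0]],
  ],
)

```text
time: 5.85
eef_pos: [0.5176, 0.0114, 0.0916]
tcp_rot: [0.503, 0.497, -0.502, 0.498]
contact_force: [-0.4, -1.0, -0.8]
opening: -0.002
```

Emit:
servo_tool(
  deltas=[
    [[0, 0, -0.04, 0], [0, 0, -0.08, 0], [0, 0, -0.12, 0], [0, 0, -0.15, 0], [0, 0, -0.18, 0]],
  ],
)

```text
time: 6.35
eef_pos: [0.5172, 0.0114, 0.0733]
tcp_rot: [-0.503, -0.497, 0.503, -0.497]
contact_force: [0.6, 0.8, 0.1]
opening: -0.002
```

Emit:
servo_tool(
  deltas=[
    [[0, 0, -0.02, 0], [0, 0, -0.04, 0], [0, 0, -0.05, 0], [0, 0, -0.06, 0], [0, 0, -0.06, 0]],
  ],
)

```text
time: 6.85
eef_pos: [0.5173, 0.0114, 0.0711]
tcp_rot: [-0.502, -0.498, 0.503, -0.497]
contact_force: [-8.4, 1.0, 22.7]
opening: -0.001
```

```bash
python3 wr.py pics/w2.png; python3 -c "
import cv2;a=cv2.imread('pics/w2.png')[130:350,220:480];cv2.imwrite('pics/w2c.png',cv2.resize(a,None,fx=2.5,fy=2.5))"
```

```text
6.85 [0.5173 0.0114 0.0711] [0.599 0.011 0.213]
[ 277  271   68   46 2235] [310. 289.] [0.5364 0.0125 0.082 ]
red_pad [([0.512, -0.021, 0.072], 0.65)]
black_pad [([0.508, -0.021, 0.07], 0.62)]
```

View pics/w2c.png

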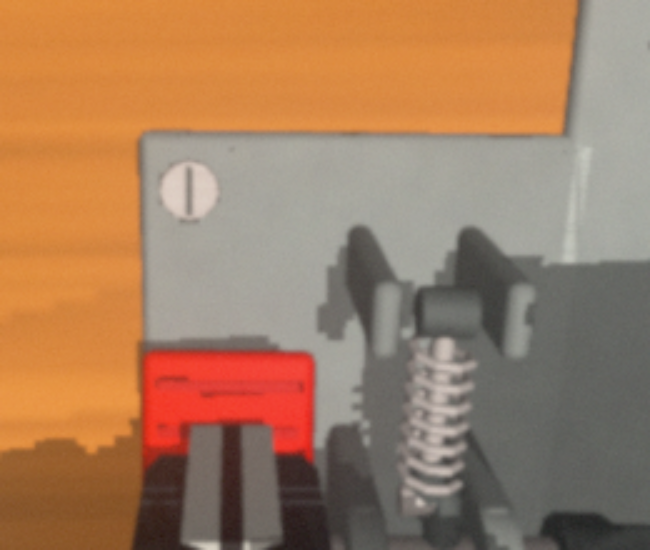

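Emit:
servo_tool(
  deltas=[
    [[0, 0, 0.1, 0], [0, 0, 0.3, 0], [0, 0, 0.5, 0], [0, 0, 0.75, 0], [0, 0, 0.96, 0]],
  ],
)

```text
time: 7.5
eef_pos: [0.5167, 0.0115, 0.1639]
tcp_rot: [-0.502, -0.498, 0.503, -0.497]
contact_force: [-0.2, 0.3, -0.3]
opening: 0.002
```

```bash
python3 wr.py pics/w3.png; python3 -c "
import cv2,numpy as np
f=lambda n:cv2.resize(cv2.imread(n)[140:330,240:460],None,fx=1.8,fy=2.4)
cv2.imwrite('pics/w3c.png',np.hstack([f('pics/w1.png'),f('pics/w3.png')]))"
```

```text
7.5 [0.5167 0.0115 0.1639] [0.598 0.011 0.306]
[ 289  218   44   40 1416] [310. 238.] [0.5266 0.0133 0.082 ]
[ 515  396  125   36 2580] [571. 418.] [ 0.3849 -0.1785  0.082 ]
red_pad [([0.505, 0.007, 0.074], 0.98)]
black_pad [([0.503, 0.004, 0.074], 0.92)]
```

View pics/w3c.png

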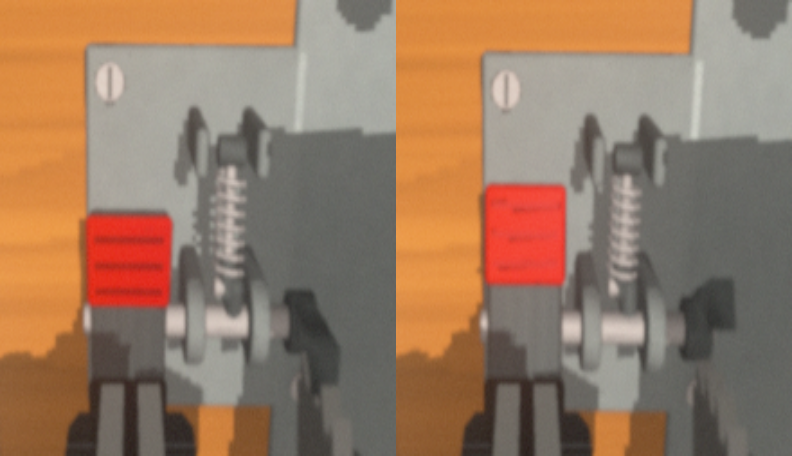

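Comparing before and after, the red pad moved out and down (left y≈260, right y≈235) and the pawl arm at (710,300) has swung out of the quadrant, so the pawl is free. Next I'll push the rail.

Emit:
servo_tool(
  deltas=[
    [[0, 0, 0.2, 0], [0, 0, 0.4, 0], [0.1, 0, 0.6, 0], [0.2, 0, 0.8, 0], [0.3, 0, 1, 0]],
  ],
)

```text
time: 8.15
eef_pos: [0.5465, 0.0116, 0.2614]
tcp_rot: [-0.502, -0.499, 0.503, -0.496]
contact_force: [0.5, 0.2, -0.7]
opening: -0.004
```

Emit:
servo_tool(
  deltas=[
    [[0.1, 0, 0.2, 0], [0.2, -0.25, 0.3, 0], [0.3, -0.5, 0.3, 0], [0.3, -0.75, 0.3, 0], [0.33, -1, 0.3, 0]],
  ],
)

```text
time: 8.65
eef_pos: [0.5795, -0.0892, 0.2904]
tcp_rot: [-0.502, -0.499, 0.503, -0.496]
contact_force: [0.2, 0.1, -0.3]
opening: 0.001
```

Emit:
servo_tool(
  deltas=[
    [[0, -0.25, 0, 0], [0, -0.5, 0, 0], [0, -0.75, 0, 0], [0, -1, -0.1, 0], [0, -1, -0.3, 0]],
  ],
)

```text
time: 9.15
eef_pos: [0.5801, -0.1916, 0.262]
tcp_rot: [-0.503, -0.496, 0.504, -0.497]
contact_force: [0.6, 0.5, 0.5]
opening: 0.0
```

Emit:
servo_tool(
  deltas=[
    [[0, 0, -0.1, 0], [0.01, 0, -0.19, 0], [0.03, 0, -0.26, 0], [0.08, 0, -0.34, 0], [0.13, 0, -0.43, 0]],
  ],
)

```text
time: 9.65
eef_pos: [0.5946, -0.1884, 0.2223]
tcp_rot: [0.503, 0.496, -0.502, 0.499]
contact_force: [0.5, -0.3, 6.2]
opening: -0.002
```

Emit:
servo_tool(
  deltas=[
    [[0.04, 0, -0.08, 0], [0.09, 0, -0.15, 0], [0.12, 0, -0.22, 0], [0.16, 0, -0.3, 0], [0.2, 0, -0.37, 0]],
  ],
)

```text
time: 10.15
eef_pos: [0.6145, -0.1887, 0.1846]
tcp_rot: [0.503, 0.496, -0.502, 0.499]
contact_force: [0.1, -1.1, 5.1]
opening: -0.003
```

Emit:
servo_tool(
  deltas=[
    [[0.02, 0, -0.08, 0], [0.04, 0, -0.15, 0], [0.06, 0, -0.23, 0], [0.08, 0, -0.31, 0], [0.1, 0, -0.38, 0]],
  ],
)

```text
time: 10.65
eef_pos: [0.6251, -0.1888, 0.1463]
tcp_rot: [0.503, 0.496, -0.502, 0.499]
contact_force: [3.6, -1.1, 4.8]
opening: -0.001
```

Now the last stretch, down to the rests.

Emit:
servo_tool(
  deltas=[
    [[0.01, 0, -0.05, 0], [0.01, 0, -0.09, 0], [0.02, 0, -0.12, 0], [0.02, 0, -0.15, 0], [0.02, 0, -0.17, 0]],
  ],
)

```text
time: 11.15
eef_pos: [0.6252, -0.1885, 0.1309]
tcp_rot: [-0.502, -0.498, 0.503, -0.497]
contact_force: [-4.5, 3.1, 19.7]
opening: 0.0
```

Emit:
servo_tool(
  deltas=[
    [[0, 0, -0.01, 0], [0, 0, -0.02, 0], [0, 0, -0.02, 0], [0, 0, -0.02, 0], [0, 0, -0.02, 0]],
  ],
)

```text
time: 11.65
eef_pos: [0.6252, -0.1885, 0.1309]
tcp_rot: [-0.502, -0.498, 0.503, -0.497]
contact_force: [-5.8, 3.1, 19.9]
opening: 0.001
```

Emit:
servo_tool(
  deltas=[
    [[0, 0, 0.1, 0], [0, 0, 0.3, 0], [0, 0, 0.5, 0], [0, 0.25, 0.7, 0], [-0.1, 0.5, 0.8, 0]],
  ],
)

```text
time: 12.15
eef_pos: [0.6146, -0.1384, 0.2063]
tcp_rot: [-0.503, -0.498, 0.503, -0.496]
contact_force: [0.5, 1.2, 0.5]
opening: -0.004
```

Emit:
servo_tool(
  deltas=[
    [[-0.2, 0.2, 0, 0], [-0.4, 0.4, 0, 0], [-0.6, 0.6, 0, 0], [-0.8, 0.8, 0, 0], [-1, 1, 0, 0]],
  ],
)

```text
time: 12.65
eef_pos: [0.5122, -0.0374, 0.2039]
tcp_rot: [-0.501, -0.499, 0.504, -0.495]
contact_force: [0.3, 1.0, 0.8]
opening: 0.003
```

Emit:
servo_tool(
  deltas=[
    [[-0.15, 0.2, 0, 0], [-0.3, 0.4, 0, 0], [-0.4, 0.5, -0.1, 0], [-0.5, 0.5, -0.25, 0], [-0.53, 0.5, -0.4, 0]],
  ],
)

```text
time: 13.15
eef_pos: [0.4593, 0.0122, 0.1639]
tcp_rot: [-0.501, -0.499, 0.504, -0.496]
contact_force: [-0.3, -0.3, -0.0]
opening: 0.002
```

```bash
python3 wr.py pics/w4.png; python3 - <<'E'
from h import *
import cv2
f=lambda c,r:cv2.resize(read_camera(c)[r],(400,300))
a=f("scene",np.s_[180:315,170:350]);b=f("top",np.s_[170:305,280:460]);w=cv2.imread("pics/w4.png")
cv2.imwrite("pics/m.png",np.vstack([np.hstack([a,b]),np.hstack([cv2.resize(w,(400,300)),cv2.resize(w[180:330,220:420],(400,300))])]))
E
```

```text
13.15 [0.4593 0.0122 0.1639] [0.541 0.011 0.306]
[ 288  126   47   44 1953] [311. 148.] [0.5238 0.0126 0.082 ]
[  503   190   137   130 10918] [565. 273.] [ 0.444  -0.1502  0.082 ]
red_pad [([0.5, 0.012, 0.074], 0.75), ([0.386, 0.109, 0.02], 0.19)]
black_pad [([0.496, 0.009, 0.075], 0.64)]
```

View pics/m.png

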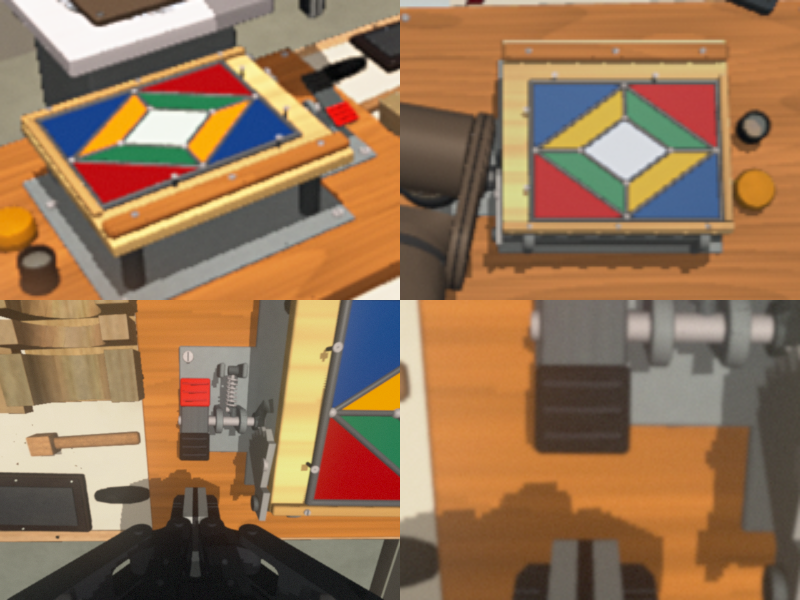

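The board lies flat in the scene and top views. The black pad is raised at wrist pixel (311,234).

```bash
python3 -c "
from wr import *
w=np.load('w.npz')
im=cv2.imread('pics/w4.png')
print(ray(w['K'],w['M'],(311.5,234),.084))"
```

```text
[0.47215134 0.01287523 0.084     ]
```

Emit:
servo_tool(
  deltas=[
    [[0.06, 0, -0.2, 0], [0.07, 0, -0.4, 0], [0.07, 0, -0.55, 0], [0.07, 0, -0.65, 0], [0.07, 0, -0.72, 0]],
  ],
)

```text
time: 13.9
eef_pos: [0.4694, 0.0113, 0.0941]
tcp_rot: [-0.503, -0.497, 0.503, -0.497]
contact_force: [-0.1, -0.7, -0.8]
opening: -0.0
```

Emit:
servo_tool(
  deltas=[
    [[0, 0, -0.04, 0], [0, 0, -0.08, 0], [0, 0, -0.12, 0], [0, 0, -0.15, 0], [0, 0, -0.18, 0]],
  ],
)

```text
time: 14.4
eef_pos: [0.4694, 0.0114, 0.0764]
tcp_rot: [0.503, 0.497, -0.502, 0.498]
contact_force: [0.0, 1.1, 0.6]
opening: -0.001
```

Emit:
servo_tool(
  deltas=[
    [[0, 0, -0.02, 0], [0, 0, -0.03, 0], [0, 0, -0.05, 0], [0, 0, -0.05, 0], [0, 0, -0.05, 0]],
  ],
)

```text
time: 14.9
eef_pos: [0.4694, 0.0114, 0.072]
tcp_rot: [-0.503, -0.497, 0.503, -0.497]
contact_force: [-1.6, 0.6, 5.0]
opening: -0.001
```

Emit:
servo_tool(
  deltas=[
    [[0, 0, -0.01, 0], [0, 0, -0.02, 0], [0, 0, -0.03, 0], [0, 0, -0.03, 0], [0, 0, -0.03, 0]],
  ],
)

```text
time: 15.4
eef_pos: [0.4696, 0.0114, 0.0713]
tcp_rot: [-0.502, -0.498, 0.503, -0.497]
contact_force: [-8.9, 1.0, 19.4]
opening: -0.003
```

Emit:
servo_tool(
  deltas=[
    [[0, 0, 0.1, 0], [0, 0, 0.3, 0], [-0.1, 0, 0.5, 0], [-0.1, 0, 0.75, 0], [-0.1, 0, 0.98, 0]],
  ],
)

```text
time: 15.9
eef_pos: [0.4589, 0.0115, 0.167]
tcp_rot: [0.503, 0.497, -0.503, 0.497]
contact_force: [-0.4, -0.6, -0.0]
opening: 0.005
```

```bash
python3 wr.py pics/w5.png; python3 - <<'E'
from h import *
f=lambda c,r:cv2.resize(read_camera(c)[r],(400,300))
a=f("scene",np.s_[180:315,170:350])
g=lambda n:cv2.resize(cv2.imread(n)[80:290,240:440],(400,300))
w=cv2.imread("pics/w5.png")
cv2.imwrite("pics/m2.png",np.vstack([np.hstack([a,cv2.resize(w,(400,300))]),np.hstack([g("pics/w4.png"),g("pics/w5.png")])]))
E
```

```text
15.9 [0.4589 0.0115 0.167 ] [0.54  0.011 0.309]
[ 285  138   50   44 2112] [310. 159.] [0.5169 0.0127 0.082 ]
[  503   189   137   129 10878] [564. 272.] [ 0.4433 -0.1523  0.082 ]
red_pad [([0.497, 0.006, 0.074], 0.8)]
black_pad [([0.495, 0.007, 0.074], 0.55)]
```

View pics/m2.png

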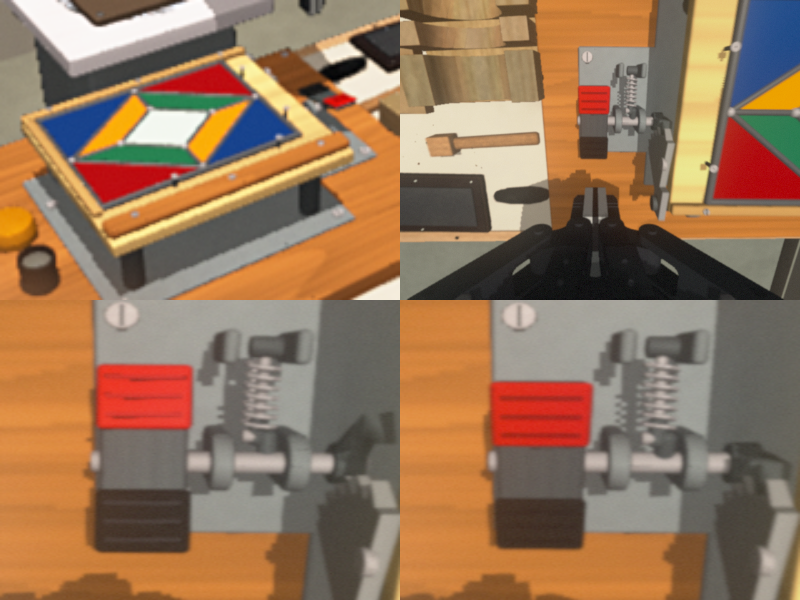

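The pedal is over again: red is up and back to where it started (x about 0.517), and black is down. The board is still flat and the loose things haven't moved.

```bash
python3 -c "
from plant import *
print(sign_off(),get_state()['time'])"
```

```text
the job is handed in; nothing more can be done
the job is handed in; nothing more can be done
```

The board is flat on its rests and the pawl is back in the teeth. I handed the job in at about 16 s of the 51 s allowed, but got no verdict.

- **Red end:** I pressed it until it stopped, with about 23 N on the fingertips. After I let go it stayed down, and the wrist picture showed the pawl out of the quadrant.
- **Board:** I pushed the rail down along its arc, which took about 5–6 N. It stopped on the rests at rail height 0.131 m, exactly where the flat position was worked out to be, with about 20 N on the tips. The scene and top views showed it flat.
- **Black end:** I pressed it until it stopped, at about 19 N. The red end came back up to its starting position and the pawl swung back.

In the last pictures the board was still flat, the tool touched nothing, and everything around the board that showed in them looked undisturbed. I judged the pawl by eye, by the pedal returning to its starting position and by the firm stop, not by a measured angle. The position network couldn't tell the red and black pads apart; for both it reported the middle of the pedal. I took the pad positions from the pictures instead.

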